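Raise the counterweighted guard window to its set mark

ROBOT

A 6-joint arm with a two-finger parallel gripper is mounted at the origin on the work surface. World frame = base frame: x ahead of the robot, y to its left, z up, the work surface at z = 0. Lengths are in mm, angles in degrees, forces in N, time in s.
With the tool pointing down it reaches from about 375 to 900 mm from the base axis. Payload 3.1 kg.
Tool frame: the origin (TCP) lies at the very end of the fingers, on their centre line; the grasp point (between the pads) lies behind it (ctrl.grip_point_offset is the z of the grasp point in the tool frame, in mm); z points along the fingers, y is the line along which they close (so a half turn about z gives the same grasp; the last joint's range is limited). The gripper opens to 87 mm and grips with 3 to 60 N. Pads are 19 mm wide; open, the fingers measure 117 mm over their backs; the gripper's body (75 mm by 190 mm) begins 51 mm behind the grasp point.
Start: joints at [56.637, 30.224, 82.088, -0, 67.689, -10.227], TCP at [245.53, 574.727, 189.248] pointing down, gripper open.
Joint ranges: [-176.69, 176.69], [-43.24, 126.21], [12.49, 139.97], [-82, 262], [0, 151.66], [-163.58, 163.58]. Speed limits (degrees/s): [159.86, 159.86, 180, 180, 180, 180].

INTERFACE

Orientations are given as [roll, pitch, yaw] about the fixed x, y, z axes, in that order (R = Rz(yaw) Ry(pitch) Rx(roll)).
In Python, from plant import ctrl, cams gives the robot as it stands.
- The arm moves only by the tool send_rows, never from a script. Its argument "increments" is a list that holds one entry, the list of rows, each a list of 7 numbers: the shift along the world's x, y, z in units of 500 mm (1.0 is 500 mm), then the turn, a rotation vector about the world's x, y, z in units of 90 degrees (1.0 is 90 degrees), then the finger opening in mm, from 0 to 87. In form: [[[tx, ty, tz, ax, ay, az, gripper], ...]]. A call has 1 to 8 rows; each row shifts and turns the commanded pose from where the row before left it; what a row does not reach is not made up. A row lasts 1/10 s, in which the tool goes at most 50 mm and 8.59 degrees, less where a joint would pass 70% of its speed; a pose out of reach is approached as far as the arm can. A call with a number of a shift or a turn outside -1 to 1 is refused whole. A call with a gripper value outside its range is refused whole. The fingers move at their own pace and stop on an object; "newtons" is the grip in N (left out, the last holds). Time passes only in rows, so rows that do not move let the fingers close. It gives the time, the measured TCP pose, the force, the opening and the grip force at its end, in the units of the state.
- ctrl.get_obs(): the state, without advancing time (a new reading comes with each control period).
- cams.snapshot(name): name is "scene" or "top"; returns the picture (420x560x3 uint8, red, green, blue); there is no depth.
- cams.camera_params(name): a dict with "vertical_fov" (degrees; the focal length in pixels is half the picture's height over the tangent of half this angle, whatever the lens; pixels are square), "cx", "cy" (the principal point, pixels), "eye" and "orientation" of the camera in the world. Camera axes: x right, y up, looking along -z (the intrinsics and any distortion apply to the point x, -y, -z); pixel columns grow to the right and rows downward; lengths in mm; the calibration is good to about 2 mm. A picture is of the moment at which its call begins. camera_params takes no time and is no camera call.
- ctrl.sign_off(): hands the job in; it is judged then, once.
The state is a dict: "t": time; "qpos": joint angles; "qvel": joint speeds; "effort": joint torques, N m; "position": TCP position; "ee_rot": TCP orientation; "wrist_force": force on the tool from outside, world axes, zero at the start; "wrist_torque": the same for the moment, N m; "opening": finger opening in mm; "grip_force": force on a finger pad.
Only numpy, scipy, OpenCV 4.12 (cv2) and the standard library are available. Lean on these libraries where they do the work, as an engineer would, in place of code of your own. Each camera call takes 0.05 s, during which the arm holds its last target. There are 200 camera calls.

TASK

Open the machine's sloping guard window for a fixture change: gently push it up from beneath its yellow-and-black lip with the fingertips, without pinching the lip, until the red pointer lies wholly within the height of the green mark on the left rail, and leave it there. Do not disturb the mark, the jar, the blue moulding and the white nest block standing around it.

Things in the scene. Friction and masses are not known exactly. Their poses are not given: they have to be found in the camera images.
- lip (a point): Middle of the lip's lower front edge. The lip is a level shelf 220 mm long, jutting 60 mm from the window towards the robot: black rubber pad 12 mm thick, 5 mm yellow plate on top, set back 9 mm. Push on the pad's underside or lower edge. Axes as the pointer's. Under it is free space down to a 12 mm base plate; a turntable with nests, 90 mm high, starts 80 mm behind the edge's lowest place.
- pointer (a point): Red pointer on the window, a blade 6 mm high across the left (+y) rail; the point is at its mid-height, 35 mm left of the rail's centre, in front. Axes: z up along the slope in which the window slides (leaning 30 degrees from vertical, away from the robot), x square to the pane, away from the robot and down, y level along the lip.
- set_mark (a point): Centre of the green mark, a block 24 mm high (along the slope) around the left (+y) rail, jutting 50 mm out to its left; the point is at its front face; axes and place across the rail as the pointer's, so only z differs between them when the window is off the mark. It is clamped tight: leave it alone (it must stay within 4 mm).
- sash: The window with its lip; origin at the middle of its lower edge, axes as the pointer's. Travel 170 mm from bottom to top stop. Clear pane 290 x 130 mm between two rails, centres 330 mm apart. Counterweights balance its 10 N to within 2 N; guides rub with about 3 N (1 to 5 N along the slope moves it up, more if fast); it stays where it is left.
- jar: Bystander: closed upright jar with a green cap, 48 mm across, 85 mm high, loose on the table; origin at the centre of its underside.
- moulding: Bystander: blue plastic moulding lying on the table, about 85 x 70 x 28 mm, loose; origin at the centre of its underside.
- nest: Bystander: white plastic nest block, 90 x 60 x 35 mm, loose on the table; origin at the centre of its underside.

How it is judged (in metres and radians):
On the way:
1. the fingers, beneath the lip, have pushed the window up by more than 15 mm (contact force between the fingers and sash_c3 above 0.4 N and distance of pointer from where it was at the start of the episode above 0.015 m and z of pointer in the frame of set_mark below -0.015 m), for 0.1 s.
At the end, for the whole second after the job is handed in: The pointer is within 9 mm of the middle of the green mark along the slope, the window is at rest and let go, and jar, moulding and nest block stand within 20 mm of where they were, not tipped; the green mark has not been shifted by more than 4 mm (z of pointer in the frame of set_mark between -0.009 and 0.009 m and linear speed of sash below 0.004 m/s and distance of each of jar, moulding, nest from where it was at the start of the episode below 0.02 m and distance of set_mark from where it was at the start of the episode below 0.004 m and angle between each of jar, moulding, nest's own z axis and vertical below 0.2 rad); the robot touches nothing.
It fails at once if the lip is pinched: fingers press its top and its underside at once (contact force between the fingers and sash_c4 above 1 N and contact force between the fingers and sash_c3 above 1 N).
It fails at once if the window is shoved with more than 25 N (contact force between any of the fingers, the arm and sash above 25 N).
It fails at once if a bystander is pushed, lifted or tipped (distance of any of jar, moulding, nest from where it was at the start of the episode above 0.02 m or angle between any of jar, moulding, nest's own z axis and vertical above 0.2 rad).
It also fails if it takes over 38 s, if anything falls off the work surface, if the arm or the gripper's body presses on something with over 40 N, if the wrist force passes 120 N, or if a joint passes its speed limit or range.

## Working session

There is one attempt and no reset: what is moved stays moved. The work goes in short steps, Python scripts to look and compute and a tool call to move; the robot and the scene stay as the last step left them, time stands still between calls to the robot, and variables do not carry over. Pictures are saved under pics/ and viewed, at most 10 in all, crops included, and the job is handed in when it is done.

Besides the shell and the picture viewer there is one more tool, called after "Emit:" as a command line: name --argument value ..., lists and objects as JSON in quotes. send_rows: Moves the arm, as the interface text tells. Its arguments: {"type":"object","properties":{"increments":{"type":"array","items":{"type":"array","items":{"type":"array","items":{"type":"number"}}}},"newtons":{"type":"number"}},"required":["increments"]}

```bash
mkdir -p pics; python3 - <<'E'
from plant import ctrl,cams
import cv2
for n in("scene","top"):
    cv2.imwrite(f"pics/{n}0.png",cams.snapshot(n)[:,:,::-1]); print(cams.camera_params(n))
print(ctrl.get_obs(), ctrl.grip_point_offset)
E
```

```text
{'vertical_fov': 54.42298468102895, 'cx': 279.0438932142405, 'cy': 211.6368907611037, 'eye': array([1224.1826183 ,  266.6724674 ,  779.97088988]), 'orientation': array([ 48.81652492,   0.65323268, 105.63613095])}
{'vertical_fov': 42.367384818917955, 'cx': 285.5284827081028, 'cy': 208.00086604789698, 'eye': array([ 322.298597  ,   64.03368369, 1617.29529853]), 'orientation': array([ 10.11119165,  -0.18636741, -90.63450979])}
{'t': 0.1, 'qpos': array([ 5.66362481e+01,  3.02734482e+01,  8.21482652e+01,  1.35143627e-03,
        6.76918586e+01, -1.02281810e+01]), 'qvel': array([-0.00900552, -0.21343846, -0.10133688,  0.00406666,  0.12152538,
       -0.02201163]), 'effort': array([-2.94248457e-04, -4.40986776e+01, -1.77151072e+01,  6.34948723e-02,
        5.34177327e-02, -5.72699469e-05]), 'position': array([245.13576108, 574.1292363 , 188.37595791]), 'ee_rot': array([-1.79888455e+02, -2.13962606e-02,  1.56863894e+02]), 'wrist_force': array([-0.21625966, -0.16230743, -0.26525348]), 'wrist_torque': array([-0.01334942,  0.00944328, -0.0074824 ]), 'grip_force': 0.0, 'opening': 87.0302451850782} -18.700000000000003
```

View pics/scene0.png

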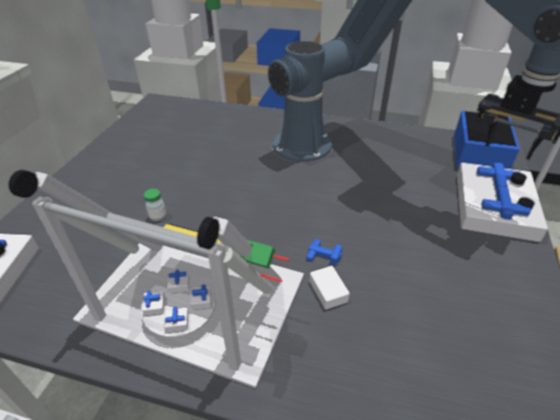

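View pics/top0.png

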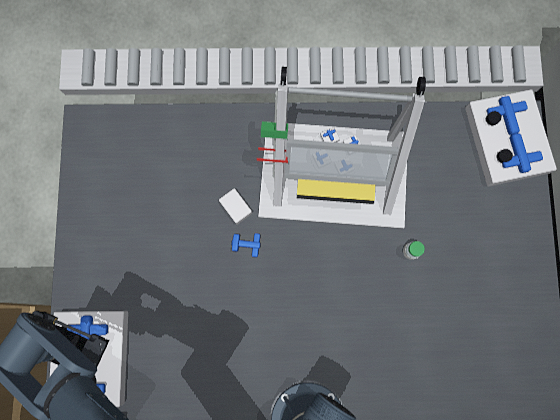

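```bash
python3 - <<'E'
import cv2
a=cv2.imread("pics/scene0.png")[205:305,140:310]; b=cv2.imread("pics/top0.png")[60:230,225:435]
cv2.imwrite("pics/c1.png",cv2.resize(a,(780,459),interpolation=cv2.INTER_CUBIC))
cv2.imwrite("pics/c2.png",cv2.resize(b,(735,595),interpolation=cv2.INTER_CUBIC))
E
```

```text
(no output)
```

View pics/c1.png

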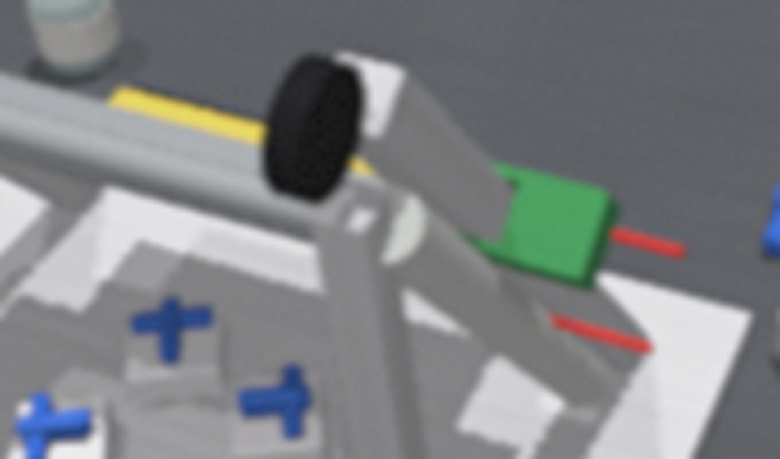

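View pics/c2.png

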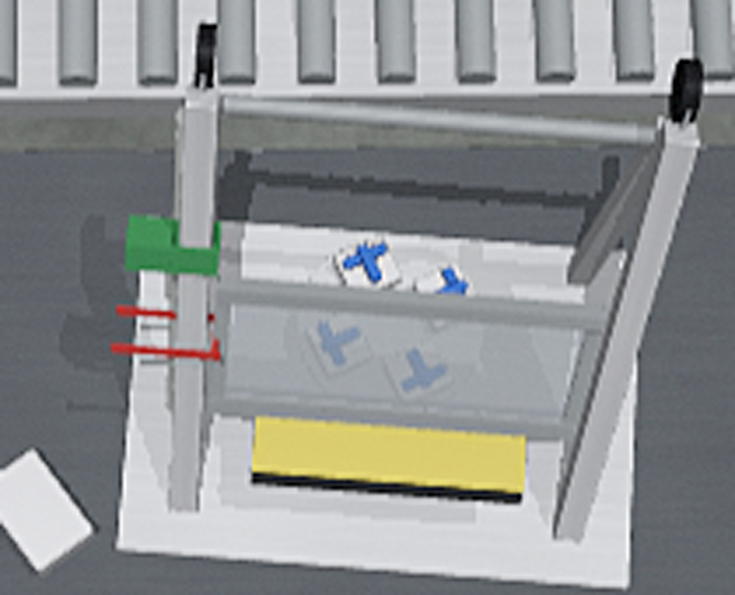

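```bash
cat > h.py <<'E'
import numpy as np,cv2
from scipy.spatial.transform import Rotation as R
from plant import ctrl,cams
def cam(n):
    p=cams.camera_params(n); f=210/np.tan(np.radians(p['vertical_fov']/2))
    return f,p['cx'],p['cy'],np.array(p['eye']),R.from_euler('xyz',p['orientation'],degrees=True).as_matrix()
C={n:cam(n) for n in('scene','top')}
def ray(n,u,v):
    f,cx,cy,e,M=C[n]; d=M@np.array([(u-cx)/f,-(v-cy)/f,-1]); return e,d/np.linalg.norm(d)
def proj(n,P):
    f,cx,cy,e,M=C[n]; q=(np.atleast_2d(P)-e)@M; return np.c_[cx-f*q[:,0]/q[:,2],cy+f*q[:,1]/q[:,2]]
def tri(a,b):
    A=[];c=[]
    for n,p in(('scene',a),('top',b)):
        e,d=ray(n,*p); Q=np.eye(3)-np.outer(d,d); A.append(Q); c.append(Q@e)
    A=np.vstack(A);c=np.hstack(c); x=np.linalg.lstsq(A,c,rcond=None)[0]; return x,np.linalg.norm(A@x-c)
E
python3 - <<'E'
from h import *
s=lambda u,v:(140+u/4.588,205+v/4.59)
t=lambda u,v:(225+u/3.5,60+v/3.5)
np.set_printoptions(precision=1,suppress=True)
print('lip -y top front',tri(s(116,92),t(522,491)))
print('ptr tip',tri(s(685,250),t(113,349)))
print('rear tip',tri(s(650,348),t(117,311)))
print('pulley L',tri((208,232),(284,76)),'R',tri((23,183),(420,86)))
print('mark corner',tri(s(614,192),t(127,243)))
for nm,p in dict(bl=t(118,548),br=t(630,588),nest=(235,205),mould=(246,244),jar=(413,252)).items():
    e,d=ray('top',*p); print(nm,e+d*(10-e[2])/d[2])
a=cv2.imread("pics/scene0.png")[235:285,230:295]; b=cv2.imread("pics/top0.png")[115:170,250:295]
z=lambda i:cv2.resize(i,(390,int(390*i.shape[0]/i.shape[1])),interpolation=cv2.INTER_CUBIC)
a,b=z(a),z(b);o=np.zeros((480,790,3),np.uint8);o[:a.shape[0],:390]=a;o[:b.shape[0],400:]=b;cv2.imwrite("pics/c3.png",o)
E
```

```text
lip -y top front (array([ 610.2, -195.3,  114.1]), np.float64(1.2549097611711941))
ptr tip (array([709.6, 133.9, 192.7]), np.float64(3.152369256002584))
rear tip (array([746.8, 130.3, 171.2]), np.float64(1.0437121649560648))
pulley L (array([863. ,  58.6, 390.6]), np.float64(1.3323639690482163)) R (array([ 835.2, -268.7,  391. ]), np.float64(1.248180433664222))
mark corner (array([765.8, 120.1, 280.4]), np.float64(4.349883715687847))
bl [583.5 136.5  10. ]
br [ 544.2 -301.6   10. ]
nest [619.6 207.9  10. ]
mould [501.2 174.5  10. ]
jar [ 472.  -321.8   10. ]
```

View pics/c3.png

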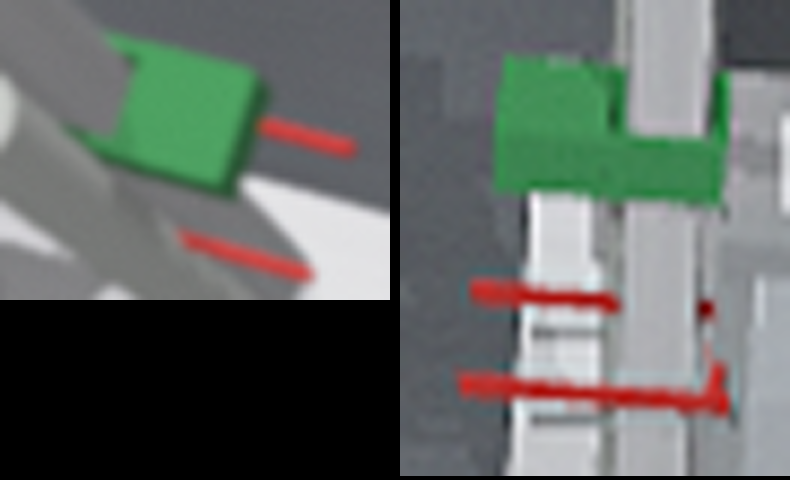

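```bash
cat >> h.py <<'E'
np.set_printoptions(precision=1,suppress=True)
Rm=R.from_euler('zy',[0,0],degrees=True).as_matrix()
yaw=np.radians(-4.86);c,s_=np.cos(yaw),np.sin(yaw)
RZ=np.array([[c,-s_,0],[s_,c,0],[0,0,1]])
X=RZ@[.866,0,-.5];Y=RZ@[0,1,0];Z=RZ@[.5,0,.866]
F=np.c_[X,Y,Z]
E
python3 - <<'E'
from h import *
S=lambda u,v:(230+u/6,235+v/6)
T=lambda u,v:(250+(u-400)/8.667,115+v/8.667)
m,r=tri(S(262,75),T(498,131)); print('mark top front left',m,r,m@F)
p,r=tri(S(355,149),T(458,385)); print('tip',p,r,p@F)
# plane of front face from average
x0=((m@F)[0]+(p@F)[0])/2
print('x0',x0)
def onplane(u,v,x):
    e,d=ray('top',u,v); P=e+d*(x-e@X)/(d@X); return P@F
for x in (x0,(m@F)[0],(p@F)[0]):
  for q in ((498,131),(500,191),(727,150),(722,203),(458,385),(727,404)): print(x,onplane(*T(*q),x))
E
```

```text
mark top front left [764.9 119.8 277.7] 3.8912626422921113 [512.3 184.2 616.5]
tip [710.6 134.7 192.9] 2.0113808376933586 [506.8 194.4 515.4]
x0 509.5940293621811
509.5940293621811 [509.6 181.3 620.2]
509.5940293621811 [509.6 180.6 596.4]
509.5940293621811 [509.6 113.2 619.2]
509.5940293621811 [509.6 113.8 598. ]
509.5940293621811 [509.6 193.3 513.2]
509.5940293621811 [509.6 108.7 513.4]
512.3386327206113 [512.3 181.6 617.7]
512.3386327206113 [512.3 180.8 593.8]
512.3386327206113 [512.3 113.3 616.7]
512.3386327206113 [512.3 113.9 595.4]
512.3386327206113 [512.3 193.6 510.5]
512.3386327206113 [512.3 108.8 510.7]
506.84942600375103 [506.8 181.1 622.7]
506.84942600375103 [506.8 180.3 598.9]
506.84942600375103 [506.8 113.2 621.7]
506.84942600375103 [506.8 113.8 600.5]
506.84942600375103 [506.8 193.1 516. ]
506.84942600375103 [506.8 108.7 516.2]
```

Emit:
send_rows --increments '[[[0.02,-0.08,0.08,0,0,0,0],[0.02,-0.1,0.05,0,0,0,0],[0.02,-0.1,0.02,0,0,0,0],[0.02,-0.1,0,0,0,0,0],[0.02,-0.1,0,0,0,0,0],[0.02,-0.1,0,0,0,0,0],[0.02,-0.1,0,0,0,0,0],[0.0,-0.1,0,0,0,0,0]]]'

```text
t: 0.9
position: [312.8, 199.9, 255.8]
ee_rot: [180.0, 0.1, 156.9]
wrist_force: [1.1, -0.5, 0.8]
opening: 31.0
grip_force: 0.0
```

Emit:
send_rows --increments '[[[0.06,-0.1,0.04,0,0,0,0],[0.06,-0.1,0.04,0.09,0,0,0],[0.06,-0.1,0,0.09,0,0,0]]]'

```text
t: 1.2
position: [375.3, 98.0, 284.7]
ee_rot: [168.7, -5.2, 157.5]
wrist_force: [1.2, 0.3, -1.7]
opening: 7.0
grip_force: 0.0
```

```bash
python3 -c "
from h import *
o=ctrl.get_obs();print(o['t'],o['qpos'],o['position'],R.from_euler('xyz',o['ee_rot'],degrees=True).as_matrix())"
```

```text
1.2 [-13.2   3.5 107.2  12.6  72.9 -84.3] [375.3  98.  284.7] [[-0.9  0.4 -0. ]
 [ 0.4  0.9  0.2]
 [ 0.1  0.2 -1. ]]
```

Emit:
send_rows --increments '[[[0.04,-0.1,0,0.09,0,0,0],[0.04,-0.1,0,0.09,0,0,0],[0.04,-0.1,-0.04,0.09,0,0,0],[0,-0.1,-0.04,0.09,0,0,0]]]'

```text
t: 1.6
position: [428.5, -82.9, 246.4]
ee_rot: [138.7, -16.2, 163.2]
wrist_force: [2.1, 0.3, 0.4]
opening: 0.3
grip_force: 0.0
```

```bash
cat > fk.py <<'E'
from h import *
from scipy.optimize import least_squares
def rot(a,t): return R.from_rotvec(np.radians(t)*np.array(a,float)).as_matrix()
def fk(q,k):
    d1,a1,lat,L2,a3,L3,L6=k
    A=rot([0,0,1],q[0]); B=A@rot([0,1,0],q[1]); D=B@rot([0,1,0],q[2]); E=D@rot([0,0,1],q[3]); G=E@rot([0,1,0],q[4]); H=G@rot([0,0,1],q[5])
    w=A@[a1,lat,d1]+B@[0,0,L2]+D@[a3,0,L3]
    return w+H@[0,0,L6],H,w
E
python3 - <<'E'
from fk import *
import json
o=ctrl.get_obs()
q3=o['qpos'];p3=o['position'];M=lambda e:R.from_euler('xyz',e,degrees=True).as_matrix()
print(o['t'],q3,p3,o['ee_rot'])
Q=[np.array([56.63625,30.27345,82.14827,.00135,67.69186,-10.22818]),np.array([-13.2,3.5,107.2,12.6,72.9,-84.3]),q3]
P=[np.array([245.136,574.129,188.376]),np.array([375.3,98,284.7]),p3]
W=[1,.3,1]
f=lambda k:np.hstack([w*(fk(q,k)[0]-p) for q,p,w in zip(Q,P,W)])
r=least_squares(f,[300,0,100,400,0,400,250]);print(r.x,r.fun)
H=fk(q3,r.x)[1];print(H,M(o['ee_rot']))
json.dump(list(r.x),open('k.json','w'))
E
```

```text
1.6 [ -48.2   26.2   97.1   27.    92.3 -123. ] [428.5 -82.9 246.4] [138.7 -16.2 163.2]
[273.3  -0.2 111.  588.7 113.9 391.4 338.8] [ 0.  -0.  -0.   0.1  0.1  0.1 -0.  -0.   0. ]
[[-0.4 -0.9 -0. ]
 [-0.7  0.3  0.7]
 [-0.6  0.3 -0.7]] [[-0.9  0.4 -0. ]
 [ 0.3  0.7  0.7]
 [ 0.3  0.6 -0.7]]
```

```bash
python3 - <<'E'
from fk import *
import json
k=json.load(open('k.json'));o=ctrl.get_obs()
M=lambda e:R.from_euler('xyz',e,degrees=True).as_matrix()
for q,e in(([56.63625,30.27345,82.14827,.00135,67.69186,-10.22818],[-179.888,-.0214,156.864]),(o['qpos'],o['ee_rot'])):
    q=np.array(q);q0=q.copy();q0[5]=0
    G=fk(q0,k)[1].T@M(e); print(q[5],np.degrees(np.arctan2(G[1,0],G[0,0])))
lo=[-176,-43,13,-82,2,-163];hi=[176,126,139.9,262,151,163]
lip=np.array([610.6,-85.7,97])
for phi in(0,20,40,60):
  for dz,ds in((-60,0),(-10,0),(-10,95)):
    z=np.array([np.cos(np.radians(phi)),np.sin(np.radians(phi)),0]);P=lip+[0,0,dz]+Z*ds+z*25
    f=lambda q:np.hstack([(fk(q,k)[0]-P),300*(fk(q,k)[1][:,2]-z)])
    best=None
    for s in([-30,50,95,120,60],[-50,60,100,90,90],[-20,40,100,175,40]):
        r=least_squares(lambda q:f(np.r_[q,0]),s,bounds=(lo[:5],hi[:5]))
        if best is None or r.cost<best.cost:best=r
    q=np.r_[best.x,0];H=fk(q,k)[1]; y=np.array([-z[1],z[0],0]); l=H.T@y
    print(phi,dz,ds,'cost %.3f'%best.cost,best.x,'model angle of y',np.degrees(np.arctan2(l[1],l[0]))-90,'wrist',fk(q,k)[2])
E
```

```text
-10.22818 79.77171548282818
-123.04321382114226 -33.04321382114232
0 -60 0 cost 0.000 [-37.2  86.  124.9 138.6 114.2] model angle of y -199.872205318787 wrist [296.8 -85.7  37. ]
0 -10 0 cost 0.000 [-37.2  80.4 129.1 139.  113.1] model angle of y -198.87070561775027 wrist [296.8 -85.7  87. ]
0 -10 95 cost 0.000 [-32.8  64.3 127.6 146.6 100. ] model angle of y -186.52245572811898 wrist [344.2 -89.7 169.3]
20 -60 0 cost 0.000 [-48.9  80.  117.6 110.2  96.2] model angle of y -196.40743531052544 wrist [ 315.8 -193.    37. ]
20 -10 0 cost 0.000 [-48.9  74.1 121.2 110.4  95.4] model angle of y -194.28140177250754 wrist [ 315.8 -193.    87. ]
20 -10 95 cost 0.000 [-44.1  60.8 119.5 115.9  90.1] model angle of y -180.27767276807555 wrist [ 363.1 -197.   169.3]
40 -60 0 cost 0.000 [-51.5  74.7 105.1  88.5  90. ] model angle of y -179.75227432558827 wrist [ 370.2 -287.4   37. ]
40 -10 0 cost 0.000 [-51.5  69.1 108.1  88.5  90.1] model angle of y -177.1510521848736 wrist [ 370.2 -287.4   87. ]
40 -10 95 cost 0.000 [-47.5  59.  105.8  92.4  89.3] model angle of y -164.80600503533157 wrist [ 417.6 -291.4  169.3]
60 -60 0 cost 0.000 [-49.3  73.1  90.2  71.5  95.5] model angle of y -164.133140319209 wrist [ 453.7 -357.4   37. ]
60 -10 0 cost 0.000 [-49.3  68.   92.8  71.7  96.2] model angle of y -161.78705972749873 wrist [ 453.7 -357.4   87. ]
60 -10 95 cost 0.000 [-46.2  60.3  89.8  75.9  98. ] model angle of y -151.03066771813062 wrist [ 501.  -361.5  169.3]
```

```bash
cat > plan.py <<'E'
from fk import *
import json
k=json.load(open('k.json'))
def ik(P,z,yd,q0):
    y=np.array(yd)
    def f(q):
        p,H,_=fk(q+np.r_[0,0,0,0,0,90],k); return np.hstack([p-P,300*(H[:,2]-z),300*(H[:,1]-y)])
    r=least_squares(f,q0); return r.x,r.cost
def pose(q): 
    p,H,w=fk(q+np.r_[0,0,0,0,0,90],k); return p,H,w
E
python3 - <<'E'
from plan import *
o=ctrl.get_obs();q0=o['qpos'];print(o['position'],pose(q0)[0],o['qvel'])
ph=np.radians(20);h=np.array([np.cos(ph),np.sin(ph),0]);z=h*np.cos(np.radians(10))-[0,0,np.sin(np.radians(10))];y=[np.sin(ph),-np.cos(ph),0]
P=np.array([610.6,-85.7,68])-40*h
q1,c=ik(P,z,y,[-49,70,118,110,90,-104]);print(q1,c,pose(q1)[2])
N=17
pts=[pose(q0+(q1-q0)*i/N) for i in range(N+1)]
for a,b in zip(pts,pts[1:]):
    rv=R.from_matrix(b[1]@a[1].T).as_rotvec(degrees=True)
    print(np.round(np.r_[(b[0]-a[0])/500,rv/90],3).tolist(),'%.1f'%np.linalg.norm(rv),'%.0f'%np.linalg.norm(b[0]-a[0]),b[0],b[2])
E
```

```text
[428.5 -82.9 246.4] [428.5 -82.9 246.4] [-67.2  73.1 -27.7  13.1  51.6 -71.9]
[ -58.7   72.1  128.2  104.    84.5 -110. ] 1.5408576378614746e-20 [ 259.5 -213.5  126.8]
[0.021, 0.036, -0.019, 0.061, 0.007, -0.044] 6.8 23 [439. -65. 237.] [ 428.1 -321.3  458.3]
[0.022, 0.031, -0.015, 0.059, 0.009, -0.047] 6.8 21 [450.2 -49.3 229.7] [ 422.8 -323.7  426.5]
[0.024, 0.026, -0.012, 0.058, 0.011, -0.049] 6.9 19 [462.  -36.2 223.9] [ 416.1 -324.5  395.7]
[0.025, 0.021, -0.009, 0.057, 0.014, -0.051] 7.0 17 [474.4 -25.7 219.3] [ 408.3 -323.7  366.1]
[0.026, 0.015, -0.008, 0.055, 0.016, -0.053] 7.0 15 [487.2 -18.1 215.1] [ 399.5 -321.4  337.9]
[0.026, 0.009, -0.008, 0.054, 0.019, -0.055] 7.1 14 [500.3 -13.5 211.1] [ 389.7 -317.7  311.1]
[0.026, 0.003, -0.009, 0.052, 0.021, -0.056] 7.2 14 [513.3 -11.8 206.6] [ 379.2 -312.7  285.7]
[0.026, -0.002, -0.011, 0.051, 0.024, -0.057] 7.2 14 [526.1 -13.  201.2] [ 368.1 -306.4  262. ]
[0.024, -0.008, -0.013, 0.05, 0.027, -0.057] 7.3 14 [538.2 -16.8 194.4] [ 356.4 -299.   240. ]
[0.022, -0.012, -0.017, 0.048, 0.03, -0.058] 7.3 15 [549.4 -22.9 186. ] [ 344.4 -290.6  219.6]
[0.02, -0.016, -0.021, 0.047, 0.032, -0.058] 7.3 17 [559.3 -31.2 175.7] [ 332.2 -281.2  201. ]
[0.016, -0.02, -0.025, 0.046, 0.035, -0.058] 7.4 18 [567.6 -41.1 163.2] [ 319.8 -271.1  184.2]
[0.013, -0.022, -0.029, 0.045, 0.038, -0.058] 7.4 19 [573.8 -52.2 148.5] [ 307.4 -260.4  169.2]
[0.008, -0.024, -0.034, 0.044, 0.04, -0.057] 7.4 21 [577.8 -64.1 131.5] [ 295.  -249.1  156. ]
[0.003, -0.024, -0.038, 0.043, 0.043, -0.057] 7.4 23 [579.1 -76.2 112.3] [ 282.9 -237.4  144.6]
[-0.003, -0.024, -0.043, 0.042, 0.045, -0.056] 7.5 24 [577.6 -88.1  91. ] [ 271.  -225.5  134.8]
[-0.009, -0.022, -0.046, 0.041, 0.047, -0.054] 7.5 26 [573.  -99.4  68. ] [ 259.5 -213.5  126.8]
```

Emit:
send_rows --increments '[[[0.016,0.036,-0.019,0.061,0.007,-0.044,0],[0.017,0.031,-0.015,0.059,0.009,-0.047,0],[0.019,0.026,-0.012,0.058,0.011,-0.049,0],[0.02,0.021,-0.009,0.057,0.014,-0.051,0],[0.021,0.015,-0.008,0.055,0.016,-0.053,0],[0.021,0.009,-0.008,0.054,0.019,-0.055,0],[0.021,0.003,-0.009,0.052,0.021,-0.056,0],[0.021,-0.002,-0.011,0.051,0.024,-0.057,0]]]'

```text
t: 2.4
position: [504.9, -9.9, 200.1]
ee_rot: [104.3, -44.1, 141.8]
wrist_force: [0.9, 0.4, 0.1]
opening: 0.3
grip_force: 0.0
```

Emit:
send_rows --increments '[[[0.019,-0.008,-0.013,0.05,0.027,-0.057,0],[0.017,-0.012,-0.017,0.048,0.03,-0.058,0],[0.02,-0.016,-0.021,0.047,0.032,-0.058,0],[0.016,-0.02,-0.025,0.046,0.035,-0.058,0],[0,0,0,0,0,0,0],[0,0,0,0,0,0,0],[0,0,0,0,0,0,0]]]'

```text
t: 3.1
position: [540.4, -37.6, 163.2]
ee_rot: [97.7, -63.6, 126.4]
wrist_force: [-0.4, -0.3, -0.3]
opening: 0.7
grip_force: 0.0
```

```bash
python3 - <<'E'
from plan import *
o=ctrl.get_obs();q0=o['qpos'];print(o['t'],o['position'],pose(q0)[0],q0,o['qvel'])
ph=np.radians(20);h=np.array([np.cos(ph),np.sin(ph),0]);z=h*np.cos(np.radians(10))-[0,0,np.sin(np.radians(10))];y=np.array([np.sin(ph),-np.cos(ph),0])
T=np.c_[np.cross(y,z),y,z]; M=R.from_euler('xyz',o['ee_rot'],degrees=True).as_matrix()
print(M, 'remaining rotvec deg',R.from_matrix(T@M.T).as_rotvec(degrees=True))
P=np.array([610.6,-85.7,68])-50*h; print('to go',P-o['position'])
E
```

```text
3.1 [540.4 -37.6 163.2] [540.7 -38.1 162.9] [ -58.6   59.6  121.9   78.2   86.3 -117.6] [ 0.1 -0.7  0.   0.3 -0.1  0. ]
[[-0.3  0.6  0.7]
 [ 0.4 -0.6  0.7]
 [ 0.9  0.4 -0.1]] remaining rotvec deg [ 18.9  19.3 -25.9]
to go [ 23.2 -65.2 -95.2]
```

Emit:
send_rows --increments '[[[0.0,-0.026,-0.038,0.042,0.043,-0.058,0],[0.0,-0.026,-0.038,0.042,0.043,-0.058,0],[0.0,-0.026,-0.038,0.042,0.043,-0.058,0],[0.01,-0.026,-0.038,0.042,0.043,-0.058,0],[0.01,-0.026,-0.038,0.042,0.043,-0.058,0],[0,0,0,0,0,0,0],[0,0,0,0,0,0,0],[0,0,0,0,0,0,0]]]'

```text
t: 3.9
position: [550.6, -102.6, 68.9]
ee_rot: [179.7, -80.0, 20.1]
wrist_force: [-0.4, -0.2, -0.7]
opening: 0.9
grip_force: 0.0
```

```bash
python3 - <<'E'
from plan import *
o=ctrl.get_obs();M=R.from_euler('xyz',o['ee_rot'],degrees=True).as_matrix()
print(o['t'],o['position'],o['qpos'],M)
a=cams.snapshot('scene')[140:310,120:360,::-1];b=cams.snapshot('top')[100:300,215:435,::-1]
cv2.imwrite('pics/d.png',np.vstack([cv2.resize(a,(420,298)),cv2.resize(b,(420,302))][:0] or [np.hstack([cv2.resize(a,(400,283))[:283],cv2.resize(b,(400,283*1))])]))
E
```

```text
3.9 [ 550.6 -102.6   68.9] [ -62.6   73.8  130.4  101.    83.9 -114.1] [[ 0.2  0.3  0.9]
 [ 0.1 -0.9  0.3]
 [ 1.   0.  -0.2]]
```

View pics/d.png

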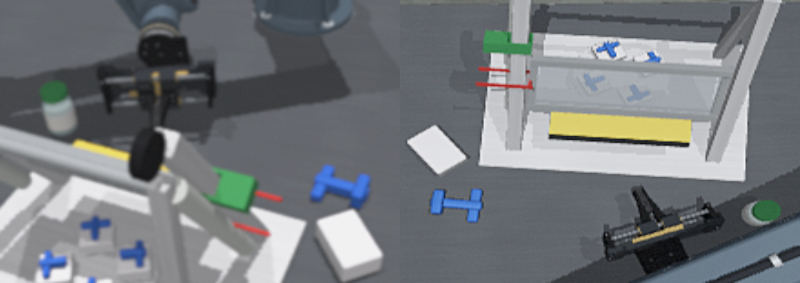

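Emit:
send_rows --increments '[[[0.043,0.01,0,0,0,0,0],[0.043,0.01,0,0,0,0,0],[0.043,0.01,0,0,0,0,0],[0.043,0.01,0,0,0,0,0],[0,0,0,0,0,0,0],[0,0,0,0,0,0,0]]]'

```text
t: 4.6
position: [636.2, -81.8, 68.5]
ee_rot: [-179.5, -79.9, 19.3]
wrist_force: [0.3, -0.0, 0.7]
opening: 0.7
grip_force: 0.0
```

Emit:
send_rows --increments '[[[0,0,0.006,0,0,0,0],[0,0,0.006,0,0,0,0],[0,0,0.006,0,0,0,0],[0,0,0,0,0,0,0]]]'

```text
t: 5.0
position: [635.9, -83.0, 77.2]
ee_rot: [-178.9, -79.9, 18.5]
wrist_force: [-0.3, 0.0, -0.3]
opening: 0.7
grip_force: 0.0
```

Emit:
send_rows --increments '[[[0,0,0.005,0,0,0,0],[0,0,0.005,0,0,0,0],[0,0,0,0,0,0,0]]]'

```text
t: 5.3
position: [636.2, -82.5, 82.1]
ee_rot: [-179.0, -79.9, 18.8]
wrist_force: [-0.3, 0.1, 0.1]
opening: 0.7
grip_force: 0.0
```

Emit:
send_rows --increments '[[[0,0,0.004,0,0,0,0],[0,0,0.004,0,0,0,0],[0,0,0,0,0,0,0]]]'

```text
t: 5.6
position: [636.2, -82.4, 86.1]
ee_rot: [-179.0, -79.9, 18.8]
wrist_force: [0.4, -0.5, 0.6]
opening: 0.7
grip_force: 0.1
```

Continue in small rises along the slope.

Emit:
send_rows --increments '[[[0.002,0,0.004,0,0,0,0],[0.002,0,0.004,0,0,0,0],[0.002,0,0.004,0,0,0,0],[0,0,0,0,0,0,0]]]'

```text
t: 6.0
position: [639.3, -82.3, 91.9]
ee_rot: [-179.0, -79.9, 18.7]
wrist_force: [-2.6, -0.1, -2.4]
opening: 0.7
grip_force: 1.2
```

Emit:
send_rows --increments '[[[0.002,0,0.004,0,0,0,0],[0.002,0,0.004,0,0,0,0],[0.002,0,0.004,0,0,0,0],[0,0,0,0,0,0,0]]]'

```text
t: 6.4
position: [642.4, -82.4, 98.4]
ee_rot: [-179.2, -79.9, 18.9]
wrist_force: [-2.1, -0.6, -1.7]
opening: 0.5
grip_force: 1.1
```

```bash
cat > ptr.py <<'E'
from h import *
def zp(im,x=509.6):  # im RGB
    i=im.astype(int);m=((i[...,0]>110)&(i[...,0]-i[...,1]>60)&(i[...,0]-i[...,2]>60)).astype(np.uint8);m[:,:240]=0;m[:,300:]=0;m[:60]=0;m[230:]=0
    n,l,st,c=cv2.connectedComponentsWithStats(m,connectivity=8)
    k=max((j for j in range(1,n) if st[j][2]>6),key=lambda j:st[j][1]+st[j][3])
    v,u=np.nonzero(l==k);s=(u>=u.min()+1)&(u<=u.min()+12);u0,v0=u[s].mean(),v[s].mean()
    e,d=ray('top',u0,v0);P=e+d*(x-e@X)/(d@X);return P@F,(u0,v0)
E
python3 - <<'E'
from ptr import *
print(zp(cv2.imread('pics/top0.png')[:,:,::-1]),zp(cams.snapshot('top')))
E
```

```text
(array([509.6, 176.4, 515.6]), (np.float64(262.8965517241379), np.float64(159.24137931034483))) (array([509.6, 176.5, 527.1]), (np.float64(262.9), np.float64(156.2)))
```

Emit:
send_rows --increments '[[[0.003,0,0.005,0,0,0,0],[0.003,0,0.005,0,0,0,0],[0.003,0,0.005,0,0,0,0],[0.003,0,0.005,0,0,0,0],[0.003,0,0.005,0,0,0,0],[0.003,0,0.005,0,0,0,0],[0.003,-0.001,0.005,0,0,0,0],[0,0,0,0,0,0,0]]]'

```text
t: 7.25
position: [653.1, -83.2, 116.3]
ee_rot: [-179.4, -80.0, 19.1]
wrist_force: [-5.0, -0.9, -0.4]
opening: 0.7
grip_force: 1.6
```

```bash
python3 - <<'E'
from ptr import *
print(zp(cams.snapshot('top')))
E
```

```text
(array([509.6, 176.8, 547.6]), (np.float64(262.85714285714283), np.float64(150.71428571428572)))
```

Emit:
send_rows --increments '[[[0.002,0,0.005,0,0,0,0],[0.002,0,0.005,0,0,0,0],[0.003,0,0.005,0,0,0,0],[0.003,-0.001,0.005,0,0,0,0],[0.003,0,0.005,0,0,0,0],[0.003,0,0.005,0,0,0,0],[0.003,-0.001,0.005,0,0,0,0],[0,0,0,0,0,0,0]]]'

```text
t: 8.1
position: [662.5, -83.7, 133.6]
ee_rot: [-179.3, -80.0, 19.0]
wrist_force: [-3.1, 0.1, -0.9]
opening: 0.4
grip_force: 1.2
```

```bash
python3 - <<'E'
from ptr import *
im=cams.snapshot('top');print(zp(im),ctrl.get_obs()['wrist_force'])
# mark from initial image: green column profile over left part
i=cv2.imread('pics/top0.png')
for u in (264,267): print(u,[tuple(int(c) for c in i[v,u]) for v in range(119,141)])
cv2.imwrite('pics/e.png',np.hstack([cv2.resize(im[115:170,250:295,::-1],(390,477),interpolation=cv2.INTER_CUBIC),cv2.resize(cams.snapshot('scene')[225:285,240:295,::-1],(400,477),interpolation=cv2.INTER_CUBIC)]))
E
```

```text
(array([509.6, 176.8, 567.7]), (np.float64(262.9), np.float64(145.2))) [-2.4 -0.4 -1. ]
264 [(102, 96, 92), (108, 98, 100), (100, 119, 87), (88, 143, 64), (85, 144, 63), (87, 145, 67), (85, 143, 64), (92, 146, 70), (87, 144, 66), (88, 145, 67), (88, 145, 66), (82, 137, 61), (79, 131, 58), (82, 134, 61), (81, 132, 59), (81, 132, 58), (80, 132, 59), (72, 131, 50), (87, 111, 74), (94, 84, 84), (79, 73, 69), (66, 63, 59)]
267 [(105, 100, 95), (103, 91, 93), (117, 129, 106), (113, 152, 96), (85, 146, 66), (88, 144, 66), (89, 145, 69), (88, 144, 67), (89, 145, 68), (86, 143, 66), (91, 147, 69), (86, 142, 66), (83, 135, 64), (83, 133, 62), (82, 133, 62), (83, 134, 61), (80, 132, 58), (68, 125, 46), (156, 169, 147), (210, 207, 204), (216, 212, 211), (215, 211, 210)]
```

View pics/e.png

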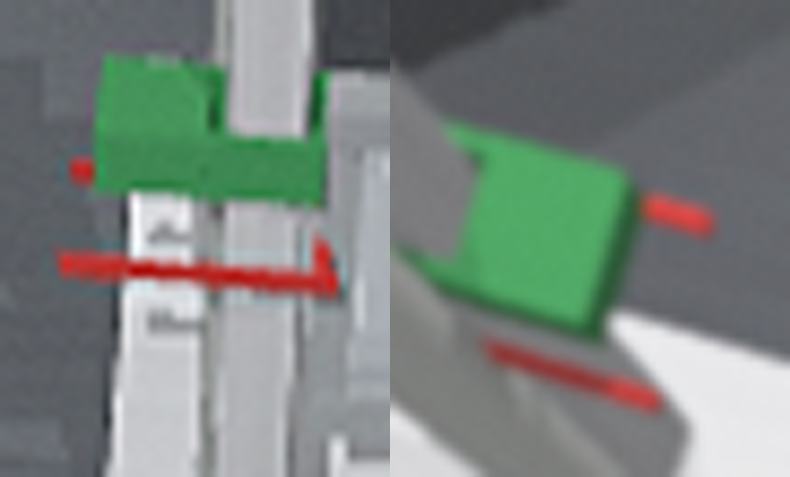

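Emit:
send_rows --increments '[[[0.003,0,0.005,0,0,0,0],[0.003,-0.001,0.005,0,0,0,0],[0.003,0,0.005,0,0,0,0],[0.003,0,0.005,0,0,0,0],[0.003,0,0.005,0,0,0,0],[0.003,-0.001,0.005,0,0,0,0],[0.003,0,0.005,0,0,0,0],[0.002,0,0.005,0,0,0,0]]]'

```text
t: 9.0
position: [673.7, -84.7, 153.0]
ee_rot: [-178.9, -79.9, 18.7]
wrist_force: [-4.4, 0.6, -3.0]
opening: 0.3
grip_force: 1.9
```

Emit:
send_rows --increments '[[[0.003,0,0.005,0,0,0,0],[0.002,0,0.004,0,0,0,0],[0.001,0,0.002,0,0,0,0],[0,0,0,0,0,0,0]]]'

```text
t: 9.4
position: [677.0, -85.0, 158.7]
ee_rot: [-179.2, -79.9, 18.9]
wrist_force: [-2.5, -0.3, -1.3]
opening: 0.5
grip_force: 1.6
```

```bash
python3 - <<'E'
from ptr import *
im=cams.snapshot('top');print(zp(im),ctrl.get_obs()['wrist_force'])
for v in (133.5,130,137):
    e,d=ray('top',264,v);P=e+d*(509.6-e@X)/(d@X);print(P@F)
E
```

```text
(array([509.6, 177. , 596.1]), (np.float64(262.9), np.float64(137.2))) [-3.2  0.1 -0.7]
[509.6 174.3 609.3]
[509.6 174.4 621.3]
[509.6 174.2 597.1]
```

Emit:
send_rows --increments '[[[0.002,0,0.004,0,0,0,0],[0.003,0,0.005,0,0,0,0],[0.003,-0.001,0.005,0,0,0,0],[0.003,0,0.005,0,0,0,0],[0.002,0,0.003,0,0,0,0],[0,0,0.001,0,0,0,0],[0,0,0,0,0,0,0]]]'

```text
t: 10.15
position: [683.5, -85.6, 170.2]
ee_rot: [-179.2, -79.9, 18.9]
wrist_force: [-2.7, 0.1, -1.0]
opening: 0.7
grip_force: 1.3
```

```bash
python3 - <<'E'
from ptr import *
im=cams.snapshot('top');print(zp(im),ctrl.get_obs()['wrist_force'])
cv2.imwrite('pics/f.png',np.hstack([cv2.resize(im[110:155,250:295,::-1],(390,390),interpolation=cv2.INTER_CUBIC),cv2.resize(cams.snapshot('scene')[225:285,240:295,::-1],(360,390),interpolation=cv2.INTER_CUBIC)]))
E
```

```text
(array([509.6, 175.4, 609. ]), (np.float64(263.5806451612903), np.float64(133.5483870967742))) [-2.8  1.  -1.4]
```

View pics/f.png

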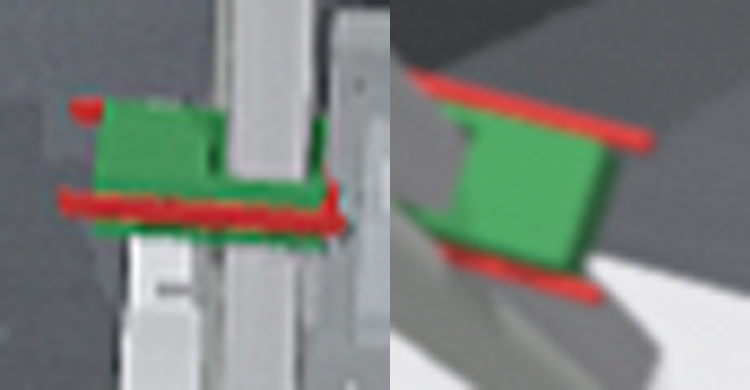

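```bash
python3 - <<'E'
from ptr import *
S=lambda u,v:(240+(u-390)/6.545,225+v/6.5)
T=lambda u,v:(250+u/8.667,110+v/8.667)
for n,a,b in(('front tip',S(654,141),T(59,202)),('rear tip',S(604,296),T(71,110)),('mark fl top',S(613,146),T(98,173)),('mark rl top',S(568,265),T(108,98))):
    p,r=tri(a,b);print(n,p@F,r)
E
```

```text
front tip [506.5 194.3 610.2] 2.450057267346114
rear tip [549.1 194.3 609.3] 1.8467302604905795
mark fl top [512.3 184.6 616.9] 4.450332141457125
mark rl top [545.4 183.9 617.8] 3.4393884324999804
```

Emit:
send_rows --increments '[[[0,0,-0.01,0,0,0,0],[0,0,-0.015,0,0,0,0],[0,0,-0.015,0,0,0,0],[-0.03,-0.01,0,0,0,0,0],[-0.04,-0.01,0,0,0,0,0],[-0.05,-0.01,0,0,0,0,0],[-0.04,-0.01,0,0,0,0,0],[0,0,0,0,0,0,0]]]'

```text
t: 11.05
position: [602.3, -107.2, 148.8]
ee_rot: [-178.0, -79.8, 17.5]
wrist_force: [0.1, -0.3, -0.2]
opening: 0.2
grip_force: 0.0
```

Emit:
send_rows --increments '[[[0,0,0,0,0,0,0],[0,0,0,0,0,0,0],[0,0,0,0,0,0,0],[0,0,0,0,0,0,0]]]'

```text
t: 11.45
position: [603.7, -104.8, 149.9]
ee_rot: [-179.3, -79.9, 19.1]
wrist_force: [-0.4, 0.2, -0.3]
opening: 0.2
grip_force: 0.0
```

```bash
python3 - <<'E'
from ptr import *
im=cams.snapshot('top');print(zp(im),ctrl.get_obs()['wrist_force'])
cv2.imwrite('pics/g.png',np.hstack([cv2.resize(im[110:155,250:295,::-1],(390,390),interpolation=cv2.INTER_CUBIC),cv2.resize(im[60:270,215:435,::-1],(408,390))]))
E
```

```text
(array([509.6, 175.4, 609. ]), (np.float64(263.5806451612903), np.float64(133.5483870967742))) [-0.7 -0.6  0.3]
```

View pics/g.png

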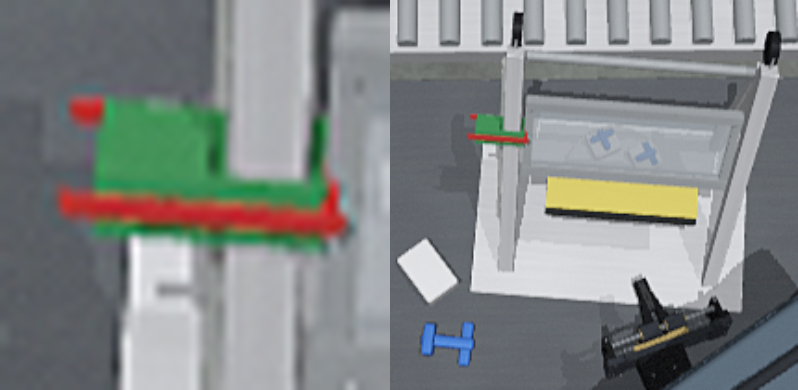

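The pointer (row 133.5) stays inside the mark's front face (rows 130–137). The gripper is clear of the lip and the blue moulding and nest block are undisturbed, so I'm handing in.

```bash
python3 -c "
from plant import ctrl
print(ctrl.sign_off())"
```

```text
the job is handed in; nothing more can be done
None
```

I pushed the guard window up about 94 mm from beneath its lip with closed fingers, let it go with the red pointer inside the green mark (roughly 2 mm below to 5 mm above its middle), and handed the job in at about 11.5 s; no verdict was shown, the mark, moulding and nest block looked undisturbed, and the jar was out of view in my last picture.

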